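Empty the sweets cup and open the jar for its refill

TASK

Get the sweets cup ready for refilling: tip its three leftover toffees into the white bowl and stand the empty cup back upright on its cork coaster. Then unscrew the brass lid of the sweets jar, with the jar staying down in its wooden stand which braces it: turn it counter-clockwise a bit less than a quarter turn, only until the threads let go, lift it straight up, and finish still holding it level just above the jar's mouth, clear of the jar. Do not drop the cup, and leave everything else where it stands.

Things in the scene. Friction and masses are not known exactly. Their poses are not given: they have to be found in the camera images.
- sweets_jar: square clear glass jar full of gold toffees, about 0.75 kg, body 76 x 76 x 85 mm with a round threaded neck (52 mm across) on top; stands in one well of the stand, 10 mm above the counter. Origin: centre of its underside, z up; its square shoulder is 85 mm above the origin
- lid: round brass screw lid, 68 mm across, 20 mm tall, 70 g, tight on the sweets jar (it takes about 0.3 N m to turn). Origin: centre of its lower edge, z up; screwed down it is 92 mm above the jar's origin, 7 mm above the jar's shoulder, the lid's top 122 mm above the counter. Its x axis starts 80 degrees clockwise (seen from above) of the jar's x axis and lies along it once the threads have let go
- jar_mouth (a point): centre of the jar's mouth, top of its soft white seal, 112 mm above the jar's origin once open (110 mm while shut). Three short threads on the neck hold three lugs in the lid: turned counter-clockwise the lid rises 3 mm and lets go after 65 degrees; from 70 to 95 degrees of turn it lifts straight off, past 100 the next threads catch. It is clear of the neck once raised 20 mm
- stand: oak block with two square wells side by side along its y axis, 104 x 222 x 40 mm, fixed to the counter; its wells (79 mm square, floor 10 mm and rim 40 mm above the counter) are centred 58 mm either side of the middle and keep the square jars from turning by more than about 3 degrees. Origin: centre of its underside
- cup: blue tapered ceramic cup without handle, 70 mm tall, 60 mm across the foot, 72 mm across the rim, 66 mm at 35 mm height, wall 4 mm, inner floor 5 mm up, about 0.2 kg; holds three loose toffees. Origin: centre of its underside, z up
- coaster: round cork coaster, 96 mm across, 5 mm thick, fixed to the counter; the cup stands on it. Origin: centre of its underside
- toffee0_center (a point): centre of a gold foil ball toffee, 22 mm across, 11 g, in the cup
- toffee1_center (a point): centre of the second toffee, alike
- toffee2_center (a point): centre of the third toffee, alike
- bowl: white round bowl, 150 mm across the rim, 55 mm tall, 0.55 kg, standing loose on the counter. Origin: centre of its underside
- coffee_jar: the same square jar, full of coffee beans, with a black lid, in the other well of the stand, its top 122 mm above the counter: to be left alone. Origin: centre of its underside
- mug: white mug, 80 mm across, 92 mm tall, to be left alone. Origin: centre of its underside
- spoon: steel spoon, 150 mm long, lying flat, to be left alone. Origin: on its underside
- syrup: amber bottle with black cap, 60 mm across, 200 mm tall, to be left alone. Origin: centre of its underside
- tea_tin: green tin, 76 mm across, 110 mm tall, to be left alone. Origin: centre of its underside
- milk_jug: small white jug with a handle, 66 mm across, 80 mm tall, to be left alone. Origin: centre of its underside
Things that resemble listed ones, but are neither listed nor needed, are in the scene too. Several things have the shape of the cup; the one meant has the colours described above. Several things have the shape of the lid; the one meant has the colours described above.

How it is judged:
By the outcome, as a careful person would: the job done as asked, in the order asked, and still so for the second after the job is handed in, while the arm keeps its last pose, push and grip.
It also fails if it takes over 58 s, if anything falls off the work surface, if the arm or the gripper's body presses on something with over 40 N, if the wrist force passes 120 N, or if a joint passes its speed limit or range.

ROBOT

A 6-joint arm with a two-finger parallel gripper is mounted at the origin on the work surface. World frame = base frame: x ahead of the robot, y to its left, z up, the work surface at z = 0. Lengths are in m, angles in rad, forces in N, time in s.
With the tool pointing down it reaches from about 0.325 to 0.775 m from the base axis. Payload 9.3 kg.
Tool frame: the origin (TCP) lies midway between the tips of the shut fingers; the grasp point (between the pads) lies 19 mm behind it; z points along the fingers, y is the line along which they close (so a half turn about z gives the same grasp; the last joint's range is limited). The gripper opens to 85 mm and grips with 20 to 120 N. Pads are 22 mm wide; open, the fingers measure 114 mm over their backs; the gripper's body (76 mm by 85 mm) begins 54 mm behind the grasp point. The pads swing forward as they close: fully open they stand 13 mm farther back than shut.
Start: joints at [-1.275, 0.259, 0.021, 1.334, 0, 1.418], TCP at [0.239, -0.496, 0.231] pointing down, gripper open.
Joint ranges: [-3.04, 3.04], [-0.91, 1.82], [-1.04, 1.36], [-1.92, 1.95], [-1.52, 1.45], [-3.14, 3.14]. Speed limits (rad/s): [2.22, 2.22, 2.79, 3.14, 3.14, 3.14].

INTERFACE

Orientations are given as a rotation vector (axis times angle).
In Python, from rig import status, viewer, manip gives the robot as it stands.
- The arm moves only by the tool apply_moves, never from a script. Its argument "motion" is a list of rows, each a list of 3 entries, a list of its own where there are three numbers: the shift along the tool's x, y, z in cm, then the turn, a rotation vector about the tool's x, y, z in rad, then the closure, from 0 (fully open) to 1 (shut). A call has 1 to 8 rows; each row shifts and turns the commanded pose from where the row before left it, along the tool's axes as they then stand; what a row does not reach is not made up. A row lasts 1/12 s, in which the tool goes at most 41.7 mm and 7.16 degrees, less where a joint would pass 70% of its speed; a pose out of reach is approached as far as the arm can. A call is refused whole if a number of a shift passes 4.17 or a number of a turn 0.125, either way. A call with a gripper value outside its range is refused whole. The fingers move at their own pace and stop on an object; "force" is the grip in N (left out, the last holds). Time passes only in rows, so rows that do not move let the fingers close. It gives the time, the measured TCP pose, the force, the opening and the grip force at its end, in the units of the state.
- status.get_state(): the state, without advancing time (a new reading comes with each control period).
- viewer.grab_frame(name): name is "scene" or "top" or "wrist"; returns the picture (400x640x3 uint8, red, green, blue); there is no depth.
- viewer.calibration(name): a dict with "mtx" (3x3 intrinsics, pixels), "R" (3x3) and "t" (3): a world point X has camera coordinates R X + t. Camera axes: x right, y down, z forward; pixel columns grow to the right and rows downward; lengths in m; the calibration is good to about 2 mm. A picture is of the moment at which its call begins: read the wrist's pose just before it. calibration takes no time and is no camera call; for the wrist camera it gives the pose at the moment of the call.
- manip.hand_in(): hands the job in; it is judged then, once.
The state is a dict: "clock": time; "joint_pos": joint angles; "joint_velocities": joint speeds; "effort": joint torques, N m; "position": TCP position; "tool_rot": TCP orientation; "ft_force": force on the tool from outside, world axes, zero at the start; "ft_torque": the same for the moment, N m; "opening": finger opening in m; "finger_force": force on a finger pad.
Only numpy, scipy, OpenCV 4.12 (cv2) and the standard library are available. Lean on these libraries where they do the work, as an engineer would, in place of code of your own. Each camera call takes 0.05 s, during which the arm holds its last target. There are 200 camera calls.

## Working session

There is one attempt and no reset: what is moved stays moved. The work goes in short steps, Python scripts to look and compute and a tool call to move; the robot and the scene stay as the last step left them, time stands still between calls to the robot, and variables do not carry over. Pictures are saved under pics/ and viewed, at most 10 in all, crops included, and the job is handed in when it is done.

Besides the shell and the picture viewer there is one more tool, called after "Request:" in YAML: its name, and indented under it one key for each argument. apply_moves: Moves the arm, as the interface text tells. Its arguments: {"type":"object","properties":{"motion":{"type":"array","items":{"type":"array"}},"force":{"type":"number"}},"required":["motion"]}

```bash
mkdir -p pics; ls
python3 - <<'E'
from rig import status, viewer
import cv2
s=status.get_state();print(s)
for n in("scene","top"):
    f=viewer.grab_frame(n);cv2.imwrite(f"pics/{n}0.png",f[:,:,::-1]);c=viewer.calibration(n);print(n,c)
E
```

```text
pics
{'clock': 0.0, 'joint_pos': array([-1.27458247e+00,  2.59195634e-01,  2.07366471e-02,  1.33369292e+00,
       -1.87606109e-05,  1.41817557e+00]), 'joint_velocities': array([ 5.39504815e-05,  2.20537169e-05, -2.53360966e-03,  2.91379055e-04,
        1.70829698e-03,  9.45073042e-05]), 'effort': array([ 5.75476915e-04, -5.55639982e+01,  3.44525778e+01,  1.37202893e-02,
       -1.63006905e-05,  8.49056164e-06]), 'position': array([ 0.23854866, -0.49525357,  0.23065441]), 'tool_rot': array([-3.06149702e+00, -6.98824183e-01,  1.82062274e-04]), 'ft_force': array([ 0.2989614 , -0.50960251,  0.26118994]), 'ft_torque': array([ 0.03075597, -0.0227713 ,  0.01298528]), 'finger_force': 0.0, 'opening': 0.0853427646021386}
scene {'mtx': array([[519.73604422,   0.        , 314.06022672],
       [  0.        , 519.73604422, 202.13253346],
       [  0.        ,   0.        ,   1.        ]]), 'R': array([[-0.82388866,  0.56672234,  0.0057669 ],
       [ 0.45307333,  0.66471305, -0.59403798],
       [-0.34048793, -0.48680833, -0.80441632]]), 't': array([ 0.44027822, -0.2565408 ,  1.56497531])}
top {'mtx': array([[443.9017648 ,   0.        , 314.2451884 ],
       [  0.        , 443.9017648 , 196.15187319],
       [  0.        ,   0.        ,   1.        ]]), 'R': array([[ 0.02778924, -0.99957768,  0.00849865],
       [-0.99122722, -0.02865409, -0.12902535],
       [ 0.12921438, -0.00483857, -0.99160488]]), 't': array([0.06047432, 0.60549449, 1.06202597])}
```

View pics/scene0.png

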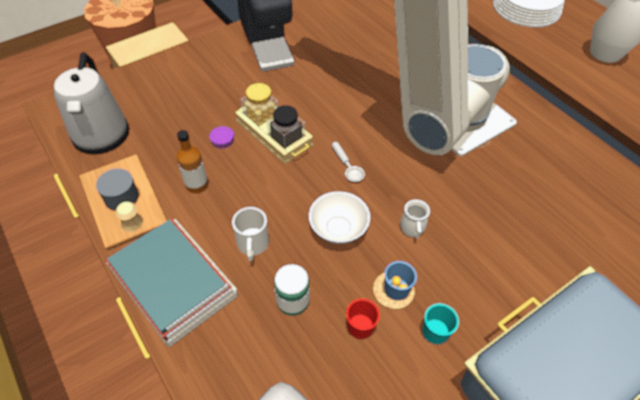

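View pics/top0.png

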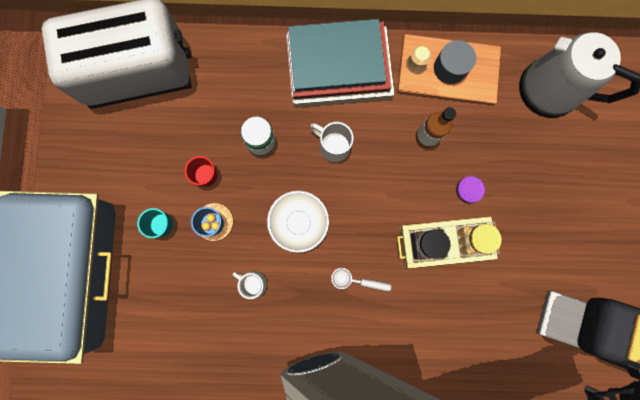

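The pictures show three cup shapes in top: red (200,171), teal (153,223) and blue (208,221). Blue fits, since it stands on the coaster and holds toffees. There are three lid shapes: yellow-brass (485,240) in the stand, black on the coffee jar (433,244), and purple lying loose (471,189). Brass fits. I'll confirm both in an enlarged crop.

```bash
python3 - <<'E'
import cv2,numpy as np
f=cv2.imread("pics/top0.png")
a=cv2.resize(f[190:250,185:335],None,fx=5,fy=5,interpolation=2);b=cv2.resize(f[211:271,380:530],None,fx=5,fy=5,interpolation=2)
cv2.imwrite("pics/crop1.png",np.vstack([a,b]))
E
cat > h.py <<'E'
import numpy as np,cv2
from rig import status,viewer
from scipy.spatial.transform import Rotation as Ro
def ray(n,px,z,c=None):
    c=c or viewer.calibration(n); R,t,K=map(np.array,(c["R"],c["t"],c["mtx"]))
    o=-R.T@t; d=R.T@np.linalg.inv(K)@np.array([px[0],px[1],1.]); return o+d*(z-o[2])/d[2]
def proj(n,X,c=None):
    c=c or viewer.calibration(n); p=c["mtx"]@(c["R"]@np.array(X)+c["t"]); return p[:2]/p[2]
E
```

```text
(no output)
```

View pics/crop1.png

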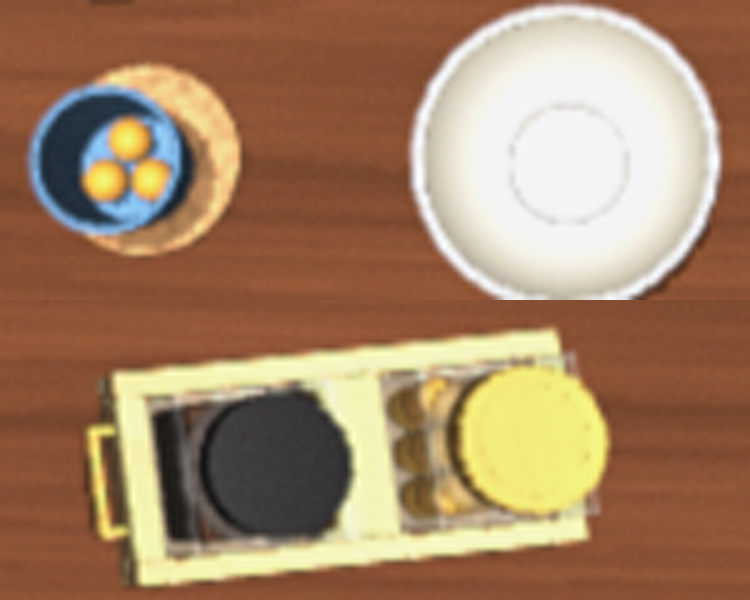

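The crop confirms it. The blue cup with three gold toffees is on cork (rim centre ≈(206,222)), the bowl rim centre is ≈(298,221.5), and the brass lid over the toffee jar is at ≈(486.5,239), next to the black coffee lid at ≈(435,244).

Run:
```python
from h import *
o=lambda x,y,ox,oy:((x+.5)/5-.5+ox,(y+.5)/5-.5+oy)
P={"cup":(o(106,161,185,190),.075),"coaster":(o(145,159,185,190),.005),"bowl":(o(565.5,158.5,185,190),.055),"lid":(o(533.5,140.5,380,211),.122),"coffee":(o(277.5,165,380,211),.122)}
for k,(x,y) in zip("TL TR BR BL".split(),[(113,72),(556,30),(588,240),(137,285)]): P[k]=(o(x,y,380,211),.04)
P.update(red=((200,171),.07),teal=((153,223),.07),mug=((337,140),.09),tin=((256,132),.11),jug=((251,286),.08),spoon=((341,279),.01),spoon2=((388,287),.01),syrup=((449,114),.2),purple=((471,189),.02))
R={}
for k,(p,z) in P.items():
    R[k]=ray("top",p,z); print(k,np.round(R[k],4), round(float(np.hypot(*R[k][:2])),3))
e=R["TL"]+R["BL"]-R["TR"]-R["BR"]; print("stand yaw deg",np.degrees(np.arctan2(e[1],e[0]))-90, "mid",(R["TL"]+R["BL"]+R["TR"]+R["BR"])/4)
e=R["coffee"]-R["lid"];print(np.degrees(np.arctan2(e[1],e[0]))-90,np.linalg.norm(e))
# scene check
for k in("cup","bowl","lid"): print(k,proj("scene",R[k]))
w=viewer.calibration("wrist"); s=status.get_state(); T=Ro.from_rotvec(s["tool_rot"])
print("tool axes\n",T.as_matrix().round(3)); print("cam in tool", T.inv().apply(-w["R"].T@w["t"]-s["position"]), (T.inv().as_matrix()@w["R"].T).round(3),w["mtx"])
```

```text
cup [0.53   0.3336 0.075 ] 0.626
coaster [0.5361 0.3306 0.005 ] 0.63
bowl [0.5388 0.1161 0.055 ] 0.551
lid [ 0.5066 -0.3153  0.122 ] 0.597
coffee [ 0.4923 -0.1987  0.122 ] 0.531
TL [ 0.5381 -0.1408  0.04  ] 0.556
TR [ 0.5651 -0.36    0.04  ] 0.67
BR [ 0.4626 -0.3732  0.04  ] 0.594
BL [ 0.4348 -0.1527  0.04  ] 0.461
red [0.6529 0.3561 0.07  ] 0.744
teal [0.5239 0.4602 0.07  ] 0.697
mug [0.7346 0.0269 0.09  ] 0.735
tin [0.743  0.2196 0.11  ] 0.775
jug [0.3835 0.2188 0.08  ] 0.442
spoon [0.4015 0.0052 0.01  ] 0.402
spoon2 [ 0.3852 -0.112   0.01  ] 0.401
syrup [ 0.7709 -0.2092  0.2   ] 0.799
purple [ 0.6358 -0.3194  0.02  ] 0.712
stand yaw deg 7.0997034181809795 mid [ 0.50013913 -0.25667368  0.04      ]
7.0102956211747625 0.11745462271196751
cup [400.45633295 274.05585471]
bowl [339.40938779 215.14795043]
lid [258.39270657  91.19455717]
tool axes
 [[ 0.901  0.434 -0.   ]
 [ 0.434 -0.901  0.001]
 [ 0.    -0.001 -1.   ]]
cam in tool [ 0.07847579 -0.00055453 -0.14157345] [[ 0.    -0.951 -0.309]
 [ 1.     0.    -0.   ]
 [ 0.    -0.309  0.951]] [[359.7736979    0.         316.30699435]
 [  0.         359.7736979  201.02413442]
 [  0.           0.           1.        ]]
```

Request:
apply_moves:
  motion:
    - [[3.28,-2.4,0],[0,0,0],0]
    - [[3.28,-2.4,0],[0,0,0],0]
    - [[3.28,-2.4,0],[0,0,0],0]
    - [[3.28,-2.4,0],[0,0,0],0]
    - [[3.28,-2.4,0],[0,0,0],0]
    - [[3.28,-2.4,0],[0,0,0],0]
    - [[3.28,-2.4,0],[0,0,0],0]
    - [[3.28,-2.4,0],[0,0,0],0]

```text
clock: 0.77
position: [0.3921, -0.2068, 0.2312]
tool_rot: [-3.063, -0.698, 0.0]
ft_force: [1.1, -0.7, 0.2]
opening: 0.085
finger_force: 0.0
```

Request:
apply_moves:
  motion:
    - [[3.28,-2.4,0],[0,0,0],0]
    - [[3.28,-2.4,0],[0,0,0],0]
    - [[3.28,-2.4,0],[0,0,0],0]
    - [[1.65,-3.65,0],[0,0,0],0]
    - [[1.65,-3.65,0],[0,0,0],0]
    - [[1.65,-3.65,0],[0,0,0],0]
    - [[1.65,-3.65,0],[0,0,0],0]
    - [[1.65,-3.65,0],[0,0,0],0]

```text
clock: 1.43
position: [0.4436, 0.101, 0.2312]
tool_rot: [-3.063, -0.699, 0.0]
ft_force: [1.9, -0.3, 0.6]
opening: 0.0851
finger_force: 0.0
```

```bash
cat >> h.py <<'E'
def st(log=True):
    s=status.get_state(); R=Ro.from_rotvec(s["tool_rot"])
    if log:
        with open("log.txt","a") as f: f.write(" ".join(map(str,[*s["joint_pos"],*s["position"],*s["tool_rot"]]))+"\n")
    print("t",round(s["clock"],2),"p",s["position"].round(4),"q",s["joint_pos"].round(3),"F",np.round(s["ft_force"],1),"T",np.round(s["ft_torque"],2),"open",round(s["opening"],4),"ff",round(float(s["finger_force"]),1)); print(R.as_matrix().round(3)); return s,R
E
python3 -c "
from h import *
st()"
```

```text
t 1.43 p [0.4436 0.101  0.2312] q [ 0.039  0.097 -0.183  1.291 -0.     2.732] F [ 1.9 -0.3  0.6] T [-0.05  0.01  0.04] open 0.0851 ff 0.0
[[ 0.901  0.434 -0.   ]
 [ 0.434 -0.901 -0.   ]
 [-0.    -0.    -1.   ]]
```

Request:
apply_moves:
  motion:
    - [[1.65,-3.65,0],[0,0,0],0]
    - [[1.65,-3.65,0],[0,0,0],0]
    - [[1.65,-3.65,0],[0,0,0],0]
    - [[1.65,-3.65,0],[0,0,0],0]
    - [[0,0,0],[0,0,-0.125],0]
    - [[0,0,0],[0,0,-0.125],0]
    - [[0,0,0],[0,0.12,0],0]
    - [[0,0,0],[0,0.12,0],0]

```text
clock: 2.1
position: [0.4416, 0.2606, 0.23]
tool_rot: [-2.853, -1.044, -0.347]
ft_force: [0.5, 0.7, -0.5]
opening: 0.0852
finger_force: 0.0
```

Request:
apply_moves:
  motion:
    - [[0,0,0],[0,0.12,0],0]
    - [[0,0,0],[0,0.12,0],0]
    - [[0,0,0],[0,0.11,0],0]
    - [[0,0,0],[0,0.11,0],0]
    - [[0,0,0],[0,0,0],0]
    - [[0,0,0],[0,0,0],0]

```text
clock: 2.6
position: [0.4391, 0.2583, 0.2304]
tool_rot: [-2.586, -0.94, -0.939]
ft_force: [0.5, -1.0, 0.5]
opening: 0.0854
finger_force: 0.0
```

Run:
```python
from h import *
st()
f=viewer.grab_frame("wrist");cv2.imwrite("pics/w1.png",f[:,:,::-1])
for n,X in dict(cup=(.53,.3336,.075),foot=(.533,.332,.005)).items(): print(n,proj("wrist",X))
```

```text
t 2.6 p [0.4391 0.2583 0.2304] q [ 0.175 -0.192 -0.685  0.451  0.326  2.726] F [ 0.5 -1.   0.5] T [-0.39  0.46  0.01] open 0.0854 ff 0.0
[[ 0.588  0.642  0.492]
 [ 0.492 -0.767  0.412]
 [ 0.642 -0.001 -0.767]]
cup [317.12078402 181.7195069 ]
foot [319.72671012 206.51582122]
```

View pics/w1.png

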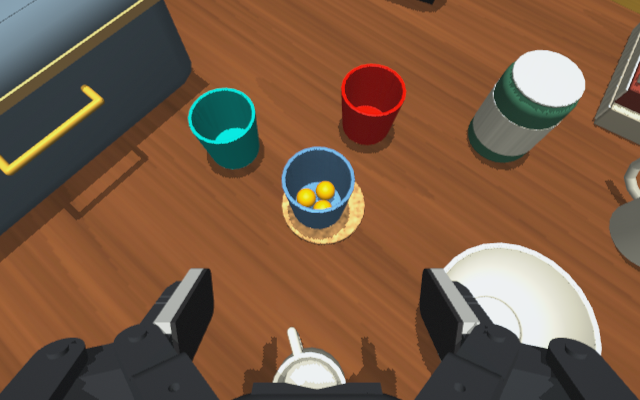

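The wrist picture shows the blue cup rim centre at (318.5,181), within about 1 mm of the estimate. The toffees are inside, the coaster centre is at ≈(323,209), and the jug is below the gripper. Next I approach along tool z.

Request:
apply_moves:
  motion:
    - [[-2.0,0.23,0],[0,0,0],0]
    - [[0,0,4.0],[0,0,0],0]
    - [[0,0,4.0],[0,0,0],0]
    - [[0,0,4.0],[0,0,0],0]
    - [[0,0,3.0],[0,0,0],0]
    - [[0,0,0],[0,0,0],0]
    - [[0,0,0],[0,0,0],0]

```text
clock: 3.23
position: [0.5057, 0.3111, 0.1019]
tool_rot: [-2.585, -0.943, -0.936]
ft_force: [0.5, 0.1, 0.2]
opening: 0.0855
finger_force: 0.0
```

Run:
```python
from h import *
st()
f=viewer.grab_frame("wrist");cv2.imwrite("pics/w2.png",f[:,:,::-1])
for n,X in dict(cup=(.531,.3325,.075)).items(): print(n,proj("wrist",X))
```

```text
t 3.23 p [0.5057 0.3111 0.1019] q [ 0.276  0.123 -0.795  0.003  0.268  2.808] F [0.5 0.1 0.2] T [-0.37  0.42  0.04] open 0.0855 ff 0.0
[[ 0.588  0.644  0.489]
 [ 0.494 -0.765  0.413]
 [ 0.641 -0.001 -0.768]]
cup [317.46231319 218.78361502]
```

View pics/w2.png

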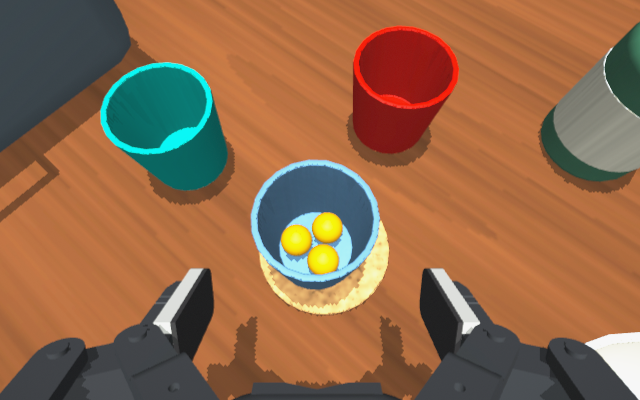

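The cup rim spans cols 250–380 (centre 315), about 1.3 mm to tool −y, so I correct for that and close.

Request:
apply_moves:
  motion:
    - [[-0.3,-0.13,0],[0,0,0],0]
    - [[0,0,2.6],[0,0,0],0]
    - [[0,0,2.6],[0,0,0],0]
    - [[0,0,2.6],[0,0,0],0]
    - [[0,0,0],[0,0,0],0]
    - [[0,0,0],[0,0,0],0]
  force: 40

```text
clock: 3.78
position: [0.5402, 0.3417, 0.0424]
tool_rot: [-2.583, -0.942, -0.942]
ft_force: [-0.9, 0.2, 0.4]
opening: 0.0854
finger_force: 0.0
```

Request:
apply_moves:
  motion:
    - [[0,0,0],[0,0,0],0.5]
    - [[0,0,0],[0,0,0],1]
    - [[0,0,0],[0,0,0],1]
    - [[0,0,0],[0,0,0],1]
    - [[0,0,0],[0,0,0],1]
  force: 40

```text
clock: 4.2
position: [0.5409, 0.3419, 0.0444]
tool_rot: [-2.581, -0.941, -0.948]
ft_force: [-4.9, -1.7, 11.1]
opening: 0.069
finger_force: 45.9
```

Run:
```python
from h import *
st()
```

```text
t 4.2 p [0.5409 0.3419 0.0444] q [ 0.321  0.292 -0.794 -0.183  0.24   2.847] F [-4.9 -1.7 11.1] T [ 0.16 -0.07  0.11] open 0.069 ff 45.9
[[ 0.583  0.643  0.496]
 [ 0.491 -0.766  0.416]
 [ 0.647  0.001 -0.762]]
```

Request:
apply_moves:
  motion:
    - [[0.65,0,-0.76],[0,0,0],1]
    - [[1.3,0,-1.52],[0,0,0],1]
    - [[1.6,0,-1.9],[0,0,0],1]
    - [[1.9,0,-2.3],[0,0,0],1]
    - [[1.9,0,-2.3],[0,0,0],1]
    - [[1.9,0,-2.3],[0,0,0],1]
    - [[0,0,0],[0,0,0],1]
  force: 50

```text
clock: 4.78
position: [0.5414, 0.3418, 0.1939]
tool_rot: [-2.578, -0.941, -0.956]
ft_force: [1.0, 0.5, 0.5]
opening: 0.0685
finger_force: 56.9
```

Run:
```python
from h import *
st()
L=np.loadtxt("log.txt"); L=np.vstack([L,np.r_[-1.27458247,.259195634,.0207366471,1.33369292,-1.87606109e-5,1.41817557,.23854866,-.49525357,.23065441,-3.06149702,-.698824183,1.82e-4]])
# orientation: R = Rz(J1) Ry(th) Rz(s*J5) [tool z = local x] 
for q in L:
    R=Ro.from_rotvec(q[9:12]).as_matrix(); th=q[1]-q[2]+q[3]
    M=(Ro.from_euler('ZY',[q[0],th])).as_matrix()
    print(np.round(M.T@R[:,2],3), "J5",q[4].round(3), np.cos(q[4]).round(3),np.sin(q[4]).round(3))
np.save("L.npy",L)
```

```text
t 4.78 p [0.5414 0.3418 0.1939] q [ 0.321  0.071 -0.567  0.259  0.24   2.847] F [1.  0.5 0.5] T [-0.51  0.6   0.02] open 0.0685 ff 56.9
[[ 0.58   0.643  0.5  ]
 [ 0.49  -0.766  0.417]
 [ 0.651  0.004 -0.759]]
[ 1. -0. -0.] J5 -0.0 1.0 -0.0
[ 0.947  0.321 -0.   ] J5 0.326 0.947 0.321
[ 0.964  0.264 -0.   ] J5 0.268 0.964 0.264
[ 0.971  0.238 -0.   ] J5 0.24 0.971 0.238
[ 0.971  0.238 -0.   ] J5 0.24 0.971 0.238
[ 1. -0.  0.] J5 -0.0 1.0 -0.0
```

```bash
cat > kin.py <<'E'
import numpy as np
from scipy.spatial.transform import Rotation as Ro
from scipy.optimize import least_squares
Y=lambda a:Ro.from_euler('y',a).as_matrix(); Z=lambda a:Ro.from_euler('z',a).as_matrix()
def A(q):
    th=q[1]-q[2]+q[3]; M=np.zeros((3,9)); M[:,0:3]=np.eye(3)
    a=Y(q[1]); f=Y(q[1]-q[2]); t=Y(th)
    M[:,3]=a[:,0];M[:,4]=a[:,2];M[:,5]=f[:,0];M[:,6]=f[:,2];M[:,7]=t[:,0];M[:,8]=(t@Z(q[4]))[:,0]
    return Z(q[0])@M
L=np.load("L.npy")
m=np.vstack([A(q) for q in L]); p=L[:,6:9].ravel(); P0=np.array([0,.08,.3,0,.3,.3,0,.1,.15])
P=P0+np.linalg.pinv(m,rcond=3e-3)@(p-m@P0)
def rot(q): return Z(q[0])@Y(q[1]-q[2]+q[3])@Z(q[4])
# J6 constant from the first log row
R0=Ro.from_rotvec(L[0,9:12]).as_matrix()
C=Ro.from_euler('x',-L[0,5]).as_matrix()
B=None
for s in(1,-1):
    D=[Ro.from_euler('x',-s*q[5]).as_matrix()@rot(q).T@Ro.from_rotvec(q[9:12]).as_matrix() for q in L]
    if np.ptp(np.array(D),axis=0).max()<.02: sgn,B=s,np.mean(D,axis=0)
def fk(q): return A(q)@P, rot(q)@Ro.from_euler('x',sgn*q[5]).as_matrix()@B
lo=np.array([-3.04,-.91,-1.04,-1.92,-1.52,-3.14]);hi=np.array([3.04,1.82,1.36,1.95,1.45,3.14])
def ik(pos,R,q0):
    f=lambda q:(lambda pr:np.r_[(pr[0]-pos)*10,Ro.from_matrix(pr[1].T@R).as_rotvec()])(fk(q))
    r=least_squares(f,np.clip(q0,lo+1e-3,hi-1e-3),bounds=(lo,hi)); return r.x,np.abs(r.fun).max()
E
python3 - <<'E'
from kin import *
print(P.round(3),"res",np.abs(m@P-p).max(),"sv",np.linalg.svd(m)[1].round(3),sgn,B.round(2))
# pour: tool azimuth al, pitch p (down +), roll phi (about tool z)
q0=L[-2,:6]
def pose(al,pt,phi):
    r=np.array([np.cos(al),np.sin(al),0]);c,s=np.cos(pt),np.sin(pt)
    z=c*r-s*np.array([0,0,1.]);x=s*r+c*np.array([0,0,1.]);y=np.cross(z,x)
    return np.c_[x,y,z]@Ro.from_euler('z',phi).as_matrix()
for al in(0,20,40,60,80):
  for phi in(-150,-180):
    R=pose(np.radians(al),0,np.radians(phi))
    G=np.array([.54,.13,.19]); q,e=ik(G+.027*R[:,2],R,np.r_[.0,.1,-.6,0.3,.3,0.]); 
    u=R@np.array([np.cos(np.radians(50)),0,-np.sin(np.radians(50))]); print(al,phi,q.round(2),"err",round(e,3),"u",u.round(2))
E
```

```text
[-0.     0.084  0.128  0.     0.585  0.398  0.03   0.103  0.295] res 1.7732351698107607e-09 sv [5.319 4.191 2.481 1.184 0.6   0.282 0.27  0.241 0.116] 1 [[-0. -0.  1.]
 [-0.  1.  0.]
 [-1. -0. -0.]]
0 -150 [ 0.33  0.14 -1.04 -0.74 -0.51  0.71] err 0.371 u [-0.77  0.32 -0.56]
0 -180 [ 0.33  0.14 -1.04 -0.74 -0.51  0.18] err 0.383 u [-0.77  0.   -0.64]
20 -150 [-0.26  0.07 -1.04 -0.55  0.73  0.17] err 0.449 u [-0.83  0.04 -0.56]
20 -180 [-0.26  0.07 -1.04 -0.55  0.73 -0.35] err 0.406 u [-0.72 -0.26 -0.64]
40 -150 [-0.42  0.31 -1.04 -0.75  1.26 -0.04] err 0.247 u [-0.79 -0.25 -0.56]
40 -180 [-0.42  0.31 -1.04 -0.75  1.26 -0.56] err 0.185 u [-0.59 -0.49 -0.64]
60 -150 [-0.44  0.45 -1.04 -0.96  1.45 -0.  ] err 0.05 u [-0.66 -0.5  -0.56]
60 -180 [-0.44  0.45 -1.04 -0.96  1.45 -0.53] err 0.061 u [-0.38 -0.66 -0.64]
80 -150 [-0.43  0.77 -0.35  1.95  1.32 -2.55] err 0.012 u [-0.45 -0.7  -0.56]
80 -180 [-0.43  0.77 -0.35  1.95  1.32 -3.08] err 0.017 u [-0.13 -0.75 -0.64]
```

```bash
cat > pour.py <<'E'
from kin import *
from itertools import product
bowl=np.array([.539,.116]); qc=L[-2,:6]
uc=np.array([np.cos(np.radians(49.5)),0,-np.sin(np.radians(49.5))])
def pose(al,pt,phi):
    r=np.array([np.cos(al),np.sin(al),0]);c,s=np.cos(pt),np.sin(pt)
    z=c*r-s*np.array([0,0,1.]);x=s*r+c*np.array([0,0,1.]);return np.c_[x,np.cross(z,x),z]@Ro.from_euler('z',phi).as_matrix()
def target(R,zl,up=.025):
    u=R@uc; d=np.array([0,0,-1.])+u[2]*u; d/=np.linalg.norm(d); off=.02*u+.036*d  # lowest rim rel. G
    uh=u[:2]/np.linalg.norm(u[:2]); low=np.r_[bowl-up*uh,zl]; return low-off+.027*R[:,2]
if __name__=="__main__":
    out=[]
    for al,pt,phi,zl in product(range(-90,91,15),(-15,0,15,30),(-110,-130,-150,-170,110,130,150,170),(.085,.14)):
        R=pose(*np.radians([al,pt,phi])); u=R@uc
        tilt=np.degrees(np.arccos(u[2]))
        if tilt<110: continue
        T=target(R,zl); az=np.arctan2(T[1],T[0])
        q,e=ik(T,R,np.r_[az-.15-.5*(np.radians(al)-az),.2,-.7,.0,.5*(np.radians(al)-az),0.])
        cam=T+.078*R[:,0]-.14*R[:,2]
        if e<.02: out.append((min((q-lo).min(),(hi-q).min()),al,pt,phi,zl,tilt.round(),u.round(2),q.round(2),cam.round(2),T.round(3)))
    out.sort(key=lambda o:-o[0]); print(len(out)); [print(*o) for o in out[:14]]
E
python3 pour.py
```

```text
84
0.32448392809643156 90 15 170 0.085 115.0 [ 0.11 -0.9  -0.42] [-0.36  0.71 -0.28  1.51  1.13 -2.72] [0.55 0.01 0.08] [0.536 0.17  0.119]
0.32448392800798587 90 15 170 0.14 115.0 [ 0.11 -0.9  -0.42] [-0.36  0.63 -0.24  1.62  1.13 -2.72] [0.55 0.01 0.14] [0.536 0.17  0.174]
0.32087371965297007 90 15 -170 0.085 115.0 [-0.11 -0.9  -0.42] [-0.36  0.71 -0.26  1.52  1.13 -2.36] [0.53 0.01 0.08] [0.542 0.17  0.119]
0.32087371964918865 90 15 -170 0.14 115.0 [-0.11 -0.9  -0.42] [-0.36  0.64 -0.23  1.62  1.13 -2.36] [0.53 0.01 0.14] [0.542 0.17  0.174]
0.3150527984773044 90 15 -150 0.085 110.0 [-0.32 -0.88 -0.35] [-0.35  0.72 -0.25  1.52  1.13 -2.  ] [0.51 0.02 0.09] [0.55  0.171 0.119]
0.31505279847682366 90 15 -150 0.14 110.0 [-0.32 -0.88 -0.35] [-0.35  0.65 -0.21  1.63  1.13 -2.  ] [0.51 0.02 0.14] [0.55  0.171 0.174]
0.28460742750570933 -75 15 -170 0.085 115.0 [-0.12  0.9  -0.42] [ 0.47  0.7  -0.22  1.32 -1.24  2.44] [0.52 0.22 0.08] [0.55  0.063 0.119]
0.28460742750570867 -75 15 -170 0.14 115.0 [-0.12  0.9  -0.42] [ 0.47  0.63 -0.18  1.42 -1.24  2.44] [0.52 0.22 0.14] [0.55  0.063 0.174]
0.2846054104425386 -75 15 -150 0.14 110.0 [ 0.09  0.93 -0.35] [ 0.47  0.62 -0.2   1.41 -1.24  2.79] [0.54 0.22 0.14] [0.543 0.06  0.174]
0.28460541044253795 -75 15 -150 0.085 110.0 [ 0.09  0.93 -0.35] [ 0.47  0.69 -0.24  1.3  -1.24  2.79] [0.54 0.22 0.09] [0.543 0.06  0.119]
0.283064268238687 -75 15 170 0.085 115.0 [-0.34  0.84 -0.42] [ 0.47  0.71 -0.2   1.32 -1.24  2.08] [0.5  0.21 0.08] [0.556 0.065 0.119]
0.28306426820369546 -75 15 170 0.14 115.0 [-0.34  0.84 -0.42] [ 0.47  0.64 -0.16  1.43 -1.24  2.08] [0.5  0.21 0.14] [0.556 0.065 0.174]
0.2798923153752362 -75 15 150 0.085 110.0 [-0.54  0.77 -0.35] [ 0.47  0.71 -0.19  1.32 -1.24  1.72] [0.49 0.2  0.09] [0.564 0.065 0.119]
0.27989231535909 -75 15 150 0.14 110.0 [-0.54  0.77 -0.35] [ 0.47  0.65 -0.15  1.43 -1.24  1.72] [0.49 0.2  0.14] [0.564 0.065 0.174]
```

```bash
cat > plan.py <<'E'
from kin import *
lim=np.array([2.22,2.22,2.79,3.14,3.14,3.14])*.7/12
def seg(p,R,pt,Rt,n):
    """constant tool-frame (shift cm, turn) for n rows from (p,R) to (pt,Rt)"""
    w=Ro.from_matrix(R.T@Rt).as_rotvec()/n; S=sum(Ro.from_rotvec(w*k).as_matrix() for k in range(n))
    return np.linalg.solve(S,R.T@(pt-p))*100,w
def run(p,R,q,segs):
    for s,w,n in segs:
        dq=0;e=0
        for k in range(n):
            p=p+R@np.array(s)/100;R=R@Ro.from_rotvec(w).as_matrix();qn,ee=ik(p,R,q);dq=max(dq,(np.abs(qn-q)/lim).max());e=max(e,ee);q=qn
        print("n",n,"s",np.round(s,2),"w",np.round(w,3),"->",p.round(3),"q",q.round(2),"speed",round(dq,2),"err",round(e,4),"u",(R@np.array([.65,0,-.76])).round(2))
    return p,R,q
E
python3 - <<'E'
from plan import *; from pour import *
p,R,q=L[-1,6:9],None,None
L2=np.loadtxt("log.txt")[-1]; p=L2[6:9];R=Ro.from_rotvec(L2[9:12]).as_matrix();q=L2[:6]
for al,phi in((-75,-160),(-75,-180),(-75,-130),(-60,-160),(-60,180)):
    print(al,phi)
    Re=pose(*np.radians([al,12,phi])); w=Ro.from_matrix(R.T@Re).as_rotvec(); n=int(np.ceil(np.linalg.norm(w)/.11)); print("rot",np.degrees(np.linalg.norm(w)).round(),n)
    p1=np.r_[.539,.116,.19]+.027*R[:,2]; segs=[];
    n1=8; segs.append((*seg(p,R,p1,R,n1),n1)); pc,Rc=p1,R; done=0
    while done<n:
        k=min(6,n-done); done+=k; Rt=R@Ro.from_rotvec(w*done/n).as_matrix(); u=Rt@uc
        pt=target(Rt,.12,.02) ; segs.append((*seg(pc,Rc,pt,Rt,k),k)); pc,Rc=pt,Rt
    run(p,R,q,segs)
E
```

```text
-75 -160
rot 118.0 19
n 8 s [-1.43  2.14 -0.82] w [0. 0. 0.] -> [0.553 0.127 0.17 ] q [-0.2   0.03 -0.65  0.39  0.53  2.38] speed 0.52 err 0.0 u [-0.  0.  1.]
n 6 s [-1.52  0.53  0.63] w [-0.037 -0.087 -0.054] -> [0.537 0.054 0.1  ] q [-0.01  0.13 -0.58  0.5  -0.09  2.19] speed 0.56 err 0.0 u [0.11 0.59 0.8 ]
n 6 s [-0.08  0.26 -0.4 ] w [-0.037 -0.087 -0.054] -> [0.54  0.051 0.129] q [ 0.3   0.31 -0.38  0.8  -0.71  2.25] speed 0.61 err 0.0 u [0.12 0.95 0.28]
n 6 s [-0.08  0.25 -0.4 ] w [-0.037 -0.087 -0.054] -> [0.545 0.065 0.153] q [ 0.47  0.63 -0.21  1.33 -1.2   2.6 ] speed 0.75 err 0.0 u [ 0.01  0.94 -0.34]
n 1 s [-0.09  0.24 -0.4 ] w [-0.037 -0.087 -0.054] -> [0.546 0.068 0.156] q [ 0.49  0.7  -0.18  1.51 -1.26  2.76] speed 0.97 err 0.0 u [-0.01  0.9  -0.44]
-75 -180
rot 129.0 21
n 8 s [-1.43  2.14 -0.82] w [0. 0. 0.] -> [0.553 0.127 0.17 ] q [-0.2   0.03 -0.65  0.39  0.53  2.38] speed 0.52 err 0.0 u [-0.  0.  1.]
n 6 s [-1.55  0.47  0.62] w [-0.02  -0.086 -0.06 ] -> [0.535 0.056 0.099] q [-0.05  0.15 -0.54  0.59 -0.01  2.1 ] speed 0.5 err 0.0 u [0.11 0.56 0.82]
n 6 s [-0.08  0.2
[... 1915 characters left out ...]
7 0.17 ] q [-0.2   0.03 -0.65  0.39  0.53  2.38] speed 0.52 err 0.0 u [-0.  0.  1.]
n 6 s [-1.48  0.56  0.66] w [-0.024 -0.076 -0.07 ] -> [0.546 0.055 0.098] q [-0.07  0.13 -0.58  0.49  0.03  2.03] speed 0.46 err 0.0 u [0.03 0.56 0.83]
n 6 s [-0.03  0.27 -0.34] w [-0.024 -0.076 -0.07 ] -> [0.552 0.052 0.123] q [ 0.21  0.23 -0.45  0.63 -0.54  1.9 ] speed 0.52 err 0.0 u [-0.08  0.92  0.38]
n 6 s [-0.06  0.27 -0.34] w [-0.024 -0.076 -0.07 ] -> [0.559 0.063 0.145] q [ 0.42  0.4  -0.43  0.67 -1.05  1.74] speed 0.49 err 0.0 u [-0.29  0.94 -0.16]
n 4 s [-0.1   0.24 -0.33] w [-0.024 -0.076 -0.07 ] -> [0.562 0.075 0.156] q [ 0.5   0.5  -0.52  0.45 -1.36  1.47] speed 0.62 err 0.0 u [-0.44  0.76 -0.48]
```

Request:
apply_moves:
  motion:
    - [[-1.43,2.14,-0.82],[0,0,0],1]
    - [[-1.43,2.14,-0.82],[0,0,0],1]
    - [[-1.43,2.14,-0.82],[0,0,0],1]
    - [[-1.43,2.14,-0.82],[0,0,0],1]
    - [[-1.43,2.14,-0.82],[0,0,0],1]
    - [[-1.43,2.14,-0.82],[0,0,0],1]
    - [[-1.43,2.14,-0.82],[0,0,0],1]
    - [[-1.43,2.14,-0.82],[0,0,0],1]

```text
clock: 5.45
position: [0.5493, 0.1254, 0.1624]
tool_rot: [-2.583, -0.941, -0.942]
ft_force: [-0.3, 0.7, -1.5]
opening: 0.069
finger_force: 57.0
```

Request:
apply_moves:
  motion:
    - [[0,0,0],[0,0,0],1]
    - [[-1.45,0.62,0.68],[-0.038,-0.074,-0.065],1]
    - [[-1.45,0.62,0.68],[-0.038,-0.074,-0.065],1]
    - [[-1.45,0.62,0.68],[-0.038,-0.074,-0.065],1]
    - [[-1.45,0.62,0.68],[-0.038,-0.074,-0.065],1]
    - [[-1.45,0.62,0.68],[-0.038,-0.074,-0.065],1]
    - [[-1.45,0.62,0.68],[-0.038,-0.074,-0.065],1]
    - [[0,0,0],[0,0,0],1]

```text
clock: 6.12
position: [0.5447, 0.0529, 0.0921]
tool_rot: [2.512, 1.36, 0.496]
ft_force: [-0.0, 0.4, 1.9]
opening: 0.069
finger_force: 57.4
```

Run:
```python
from h import *
from pour import *; from plan import *
s,R=st(False); R=R.as_matrix(); print("u",R@uc)
# replan rest
p,q=s["position"],s["joint_pos"]; Re=pose(*np.radians([-60,12,-160])); w=Ro.from_matrix(R.T@Re).as_rotvec(); segs=[];pc,Rc=p,R
for f,k in((.5,8),(.8,8),(1,5)):
    Rt=R@Ro.from_rotvec(w*f).as_matrix(); pt=target(Rt,.12,.02); segs.append((*seg(pc,Rc,pt,Rt,k),k)); pc,Rc=pt,Rt
run(p,R,q,segs)
```

```text
t 6.12 p [0.5447 0.0529 0.0921] q [-0.038  0.124 -0.638  0.391 -0.034  2.104] F [-0.   0.4  1.9] T [ 0.01  0.13 -0.  ] open 0.069 ff 57.4
[[ 0.508  0.76   0.405]
 [ 0.842 -0.537 -0.049]
 [ 0.18   0.366 -0.913]]
u [0.02247537 0.58428867 0.81123462]
n 8 s [-0.01  0.33 -0.39] w [-0.034 -0.065 -0.056] -> [0.553 0.053 0.131] q [ 0.3   0.26 -0.51  0.52 -0.74  2.01] speed 0.5 err 0.0 u [-0.07  0.97  0.23]
n 8 s [-0.03  0.15 -0.19] w [-0.02  -0.039 -0.033] -> [0.557 0.062 0.147] q [ 0.44  0.39 -0.5   0.53 -1.12  1.93] speed 0.27 err 0.0 u [-0.17  0.97 -0.18]
n 5 s [-0.04  0.15 -0.2 ] w [-0.022 -0.042 -0.036] -> [0.558 0.072 0.156] q [ 0.5   0.49 -0.54  0.43 -1.36  1.81] speed 0.26 err 0.0 u [-0.24  0.86 -0.44]
```

Request:
apply_moves:
  motion:
    - [[-0.01,0.33,-0.39],[-0.034,-0.065,-0.056],1]
    - [[-0.01,0.33,-0.39],[-0.034,-0.065,-0.056],1]
    - [[-0.01,0.33,-0.39],[-0.034,-0.065,-0.056],1]
    - [[-0.01,0.33,-0.39],[-0.034,-0.065,-0.056],1]
    - [[-0.01,0.33,-0.39],[-0.034,-0.065,-0.056],1]
    - [[-0.01,0.33,-0.39],[-0.034,-0.065,-0.056],1]
    - [[-0.01,0.33,-0.39],[-0.034,-0.065,-0.056],1]
    - [[-0.01,0.33,-0.39],[-0.034,-0.065,-0.056],1]

```text
clock: 6.78
position: [0.5541, 0.053, 0.1328]
tool_rot: [1.859, 1.45, -0.057]
ft_force: [0.3, 0.4, -3.2]
opening: 0.0689
finger_force: 57.2
```

Request:
apply_moves:
  motion:
    - [[-0.03,0.15,-0.19],[-0.02,-0.039,-0.033],1]
    - [[-0.03,0.15,-0.19],[-0.02,-0.039,-0.033],1]
    - [[-0.03,0.15,-0.19],[-0.02,-0.039,-0.033],1]
    - [[-0.03,0.15,-0.19],[-0.02,-0.039,-0.033],1]
    - [[-0.03,0.15,-0.19],[-0.02,-0.039,-0.033],1]
    - [[-0.03,0.15,-0.19],[-0.02,-0.039,-0.033],1]
    - [[-0.03,0.15,-0.19],[-0.02,-0.039,-0.033],1]
    - [[-0.03,0.15,-0.19],[-0.02,-0.039,-0.033],1]

```text
clock: 7.45
position: [0.5572, 0.0621, 0.1486]
tool_rot: [1.451, 1.425, -0.334]
ft_force: [1.1, -0.4, -1.9]
opening: 0.0693
finger_force: 57.2
```

Request:
apply_moves:
  motion:
    - [[-0.04,0.15,-0.2],[-0.022,-0.042,-0.036],1]
    - [[-0.04,0.15,-0.2],[-0.022,-0.042,-0.036],1]
    - [[-0.04,0.15,-0.2],[-0.022,-0.042,-0.036],1]
    - [[-0.04,0.15,-0.2],[-0.022,-0.042,-0.036],1]
    - [[-0.04,0.15,-0.2],[-0.022,-0.042,-0.036],1]
    - [[0,0,0],[0,0,0],1]
    - [[0,0,0],[0,0,0],1]
    - [[0,0,0],[0,0,0],1]

```text
clock: 8.12
position: [0.5588, 0.0712, 0.1571]
tool_rot: [1.168, 1.383, -0.498]
ft_force: [-0.2, -0.4, -1.2]
opening: 0.0689
finger_force: 57.3
```

Run:
```python
from h import *
from pour import *
s,R=st(False); print("u",R.as_matrix()@uc)
a=viewer.grab_frame("scene");b=viewer.grab_frame("top")
A=cv2.resize(a[130:310,250:450],None,fx=2,fy=2);B=cv2.resize(b[130:310,180:380],None,fx=2,fy=2)
cv2.imwrite("pics/pour1.png",np.hstack([A,B])[:,:,::-1])
```

```text
t 8.12 p [0.5588 0.0712 0.1571] q [ 0.498  0.486 -0.535  0.437 -1.358  1.81 ] F [-0.2 -0.4 -1.2] T [ 1.01  0.6  -0.01] open 0.0689 ff 57.3
[[ 0.202  0.849  0.488]
 [ 0.343  0.405 -0.847]
 [-0.917  0.339 -0.21 ]]
u [-0.2394849   0.86742249 -0.43614815]
```

View pics/pour1.png

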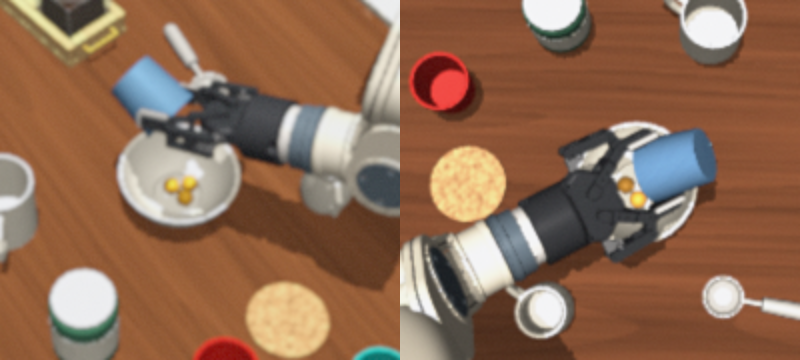

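All three toffees lie in the bowl (scene crop ≈(180,188)), and the coaster is free, centred at top ≈(213.5,221.5). Next is the return path.

Run:
```python
from h import *
from pour import *; from plan import *
s,R=st(False); R=R.as_matrix(); p,q=s["position"],s["joint_pos"]
g=[r for r in np.loadtxt("log.txt") if abs(r[8]-.0444)<5e-4][-1]; Rg=Ro.from_rotvec(g[9:12]).as_matrix(); pg=g[6:9]+[.003,-.0005,0]; print(pg)
w=Ro.from_matrix(R.T@Rg).as_rotvec(); segs=[];pc,Rc=p,R
for f,k,pt in((.5,9,None),(1,9,np.r_[.539,.14,.2]+.027*Rg[:,2]),(1,8,pg+[0,0,.1]),(1,8,pg+[0,0,.006])):
    Rt=R@Ro.from_rotvec(w*f).as_matrix(); pt=target(Rt,.135,.02) if pt is None else pt; segs.append((*seg(pc,Rc,pt,Rt,k),k)); pc,Rc=pt,Rt
run(p,R,q,segs)
```

```text
t 8.22 p [0.5589 0.0711 0.1576] q [ 0.498  0.486 -0.535  0.437 -1.359  1.809] F [ 0.1  0.6 -2.1] T [ 1.04  0.6  -0.02] open 0.069 ff 57.3
[[ 0.203  0.849  0.488]
 [ 0.343  0.405 -0.848]
 [-0.917  0.339 -0.209]]
[0.54385236 0.34141288 0.04439371]
n 9 s [-0.   -0.26  0.29] w [0.043 0.082 0.071] -> [0.551 0.05  0.133] q [ 0.17  0.16 -0.53  0.52 -0.45  2.06] speed 0.61 err 0.0 u [-0.02  0.86  0.52]
n 9 s [ 1.1  -0.46 -0.49] w [0.043 0.082 0.071] -> [0.552 0.151 0.179] q [-0.14  0.02 -0.63  0.4   0.5   2.44] speed 0.58 err 0.0 u [0. 0. 1.]
n 8 s [ 0.82 -1.89  1.27] w [0. 0. 0.] -> [0.544 0.341 0.144] q [ 0.32  0.13 -0.64  0.13  0.24  2.84] speed 0.46 err 0.0 u [0. 0. 1.]
n 8 s [-0.76 -0.    0.9 ] w [0. 0. 0.] -> [0.544 0.341 0.05 ] q [ 0.32  0.28 -0.78 -0.16  0.24  2.84] speed 0.2 err 0.0 u [0. 0. 1.]
```

Request:
apply_moves:
  motion:
    - [[0,-0.26,0.29],[0.043,0.082,0.071],1]
    - [[0,-0.26,0.29],[0.043,0.082,0.071],1]
    - [[0,-0.26,0.29],[0.043,0.082,0.071],1]
    - [[0,-0.26,0.29],[0.043,0.082,0.071],1]
    - [[0,-0.26,0.29],[0.043,0.082,0.071],1]
    - [[0,-0.26,0.29],[0.043,0.082,0.071],1]
    - [[0,-0.26,0.29],[0.043,0.082,0.071],1]
    - [[0,-0.26,0.29],[0.043,0.082,0.071],1]

```text
clock: 8.88
position: [0.5514, 0.0517, 0.1374]
tool_rot: [2.048, 1.433, 0.086]
ft_force: [0.9, -2.4, -2.0]
opening: 0.069
finger_force: 57.2
```

Request:
apply_moves:
  motion:
    - [[0,-0.26,0.29],[0.043,0.082,0.071],1]
    - [[1.1,-0.46,-0.49],[0.043,0.082,0.071],1]
    - [[1.1,-0.46,-0.49],[0.043,0.082,0.071],1]
    - [[1.1,-0.46,-0.49],[0.043,0.082,0.071],1]
    - [[1.1,-0.46,-0.49],[0.043,0.082,0.071],1]
    - [[1.1,-0.46,-0.49],[0.043,0.082,0.071],1]
    - [[1.1,-0.46,-0.49],[0.043,0.082,0.071],1]
    - [[1.1,-0.46,-0.49],[0.043,0.082,0.071],1]

```text
clock: 9.55
position: [0.5498, 0.1345, 0.1609]
tool_rot: [-2.731, -1.166, -0.834]
ft_force: [0.3, -0.1, -2.2]
opening: 0.0694
finger_force: 57.1
```

Request:
apply_moves:
  motion:
    - [[1.1,-0.46,-0.49],[0.043,0.082,0.071],1]
    - [[1.1,-0.46,-0.49],[0.043,0.082,0.071],1]
    - [[0.82,-1.89,1.27],[0,0,0],1]
    - [[0.82,-1.89,1.27],[0,0,0],1]
    - [[0.82,-1.89,1.27],[0,0,0],1]
    - [[0.82,-1.89,1.27],[0,0,0],1]
    - [[0.82,-1.89,1.27],[0,0,0],1]
    - [[0.82,-1.89,1.27],[0,0,0],1]

```text
clock: 10.22
position: [0.5445, 0.2948, 0.151]
tool_rot: [-2.589, -0.946, -0.941]
ft_force: [0.1, -0.1, -2.2]
opening: 0.0693
finger_force: 57.3
```

Request:
apply_moves:
  motion:
    - [[0.82,-1.89,1.27],[0,0,0],1]
    - [[0.82,-1.89,1.27],[0,0,0],1]
    - [[-0.76,0,0.9],[0,0,0],1]
    - [[-0.76,0,0.9],[0,0,0],1]
    - [[-0.76,0,0.9],[0,0,0],1]
    - [[-0.76,0,0.9],[0,0,0],1]
    - [[0,0,0],[0,0,0],1]
    - [[0,0,0],[0,0,0],1]

```text
clock: 10.88
position: [0.5423, 0.3408, 0.094]
tool_rot: [-2.589, -0.947, -0.939]
ft_force: [0.5, -0.7, -1.7]
opening: 0.0692
finger_force: 57.3
```

Run:
```python
from h import *
from pour import *; from plan import *
s,R=st(False); R=R.as_matrix(); p,q=s["position"],s["joint_pos"]
g=[r for r in np.loadtxt("log.txt") if abs(r[8]-.0444)<5e-4][-1]; Rg=Ro.from_rotvec(g[9:12]).as_matrix(); pg=g[6:9]+[.003,-.0005,0]
run(p,R,q,[(*seg(p,R,pg+[0,0,.006],Rg,5),5)]); print("then down 1mm in tool:",Rg.T@[0,0,-.1])
f=viewer.grab_frame("wrist"); cv2.imwrite("pics/w3.png",f[:,:,::-1])
```

```text
t 10.88 p [0.5423 0.3408 0.094 ] q [ 0.321  0.205 -0.715 -0.008  0.235  2.842] F [ 0.5 -0.7 -1.7] T [-0.47  0.59 -0.01] open 0.0692 ff 57.3
[[ 0.586  0.644  0.492]
 [ 0.498 -0.765  0.409]
 [ 0.639  0.005 -0.769]]
n 5 s [-0.54  0.01  0.69] w [0.    0.002 0.001] -> [0.544 0.341 0.05 ] q [ 0.32  0.28 -0.78 -0.16  0.24  2.84] speed 0.17 err 0.0 u [0. 0. 1.]
then down 1mm in tool: [-0.06471573 -0.00011358  0.07623556]
```

View pics/w3.png

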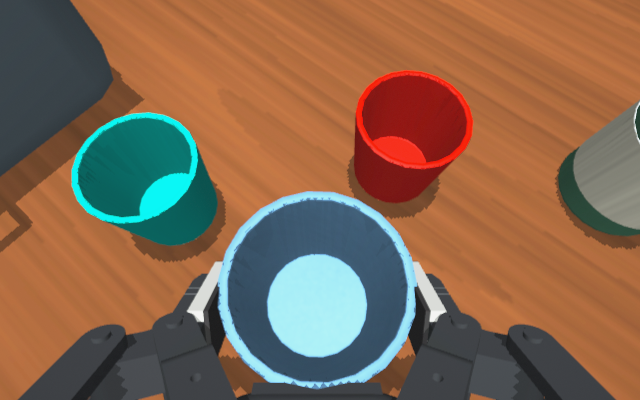

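The cup is empty and squarely held. I lower it gently.

Request:
apply_moves:
  motion:
    - [[-0.54,0,0.69],[0,0.002,0],1]
    - [[-0.54,0,0.69],[0,0.002,0],1]
    - [[-0.54,0,0.69],[0,0.002,0],1]
    - [[-0.54,0,0.69],[0,0.002,0],1]
    - [[-0.54,0,0.69],[0,0.002,0],1]
    - [[-0.13,0,0.15],[0,0,0],1]
    - [[0,0,0],[0,0,0],1]
    - [[0,0,0],[0,0,0],1]

```text
clock: 11.6
position: [0.5444, 0.3419, 0.0493]
tool_rot: [-2.581, -0.946, -0.954]
ft_force: [0.1, -0.0, -2.2]
opening: 0.0696
finger_force: 57.3
```

Request:
apply_moves:
  motion:
    - [[-0.06,0,0.08],[0,0,0],1]
    - [[-0.06,0,0.08],[0,0,0],1]
    - [[0,0,0],[0,0,0],1]

```text
clock: 11.85
position: [0.5441, 0.342, 0.0467]
tool_rot: [-2.581, -0.946, -0.953]
ft_force: [-0.1, -0.1, -1.8]
opening: 0.069
finger_force: 57.3
```

Request:
apply_moves:
  motion:
    - [[-0.06,0,0.08],[0,0,0],1]
    - [[0,0,0],[0,0,0],1]

```text
clock: 12.02
position: [0.544, 0.3419, 0.0453]
tool_rot: [-2.581, -0.946, -0.952]
ft_force: [0.7, -1.2, -2.1]
opening: 0.0687
finger_force: 57.3
```

Request:
apply_moves:
  motion:
    - [[-0.06,0,0.08],[0,0,0],1]
    - [[0,0,0],[0,0,0],1]

```text
clock: 12.18
position: [0.5444, 0.3422, 0.0447]
tool_rot: [-2.58, -0.946, -0.953]
ft_force: [-0.3, 0.2, 0.7]
opening: 0.069
finger_force: 57.4
```

Request:
apply_moves:
  motion:
    - [[-0.06,0,0.08],[0,0,0],1]
    - [[0,0,0],[0,0,0],1]

```text
clock: 12.35
position: [0.5449, 0.3426, 0.0448]
tool_rot: [-2.579, -0.946, -0.956]
ft_force: [-6.1, -3.9, 11.1]
opening: 0.069
finger_force: 57.9
```

Request:
apply_moves:
  motion:
    - [[0.04,0,-0.05],[0,0,0],1]
    - [[0,0,0],[0,0,0],0.1]
    - [[0,0,0],[0,0,0],0]
    - [[0,0,0],[0,0,0],0]
    - [[0,0,0],[0,0,0],0]
    - [[0,0,0],[0,0,0],0]

```text
clock: 12.85
position: [0.5441, 0.342, 0.0438]
tool_rot: [-2.581, -0.946, -0.952]
ft_force: [-0.0, -0.2, -0.0]
opening: 0.0852
finger_force: 0.0
```

Request:
apply_moves:
  motion:
    - [[0,0,-1.0],[0,0,0],0]
    - [[0,0,-2.0],[0,0,0],0]
    - [[0,0,-3.0],[0,0,0],0]
    - [[0,0,-4.0],[0,0,0],0]
    - [[0,0,-4.0],[0,0,0],0]
    - [[0,0,-4.0],[0,0,0],0]
    - [[0,0,-2.0],[0,0,0],0]
    - [[0,0,0],[0,0,0],0]

```text
clock: 13.52
position: [0.4437, 0.2583, 0.201]
tool_rot: [-2.579, -0.946, -0.962]
ft_force: [0.5, -0.1, 0.2]
opening: 0.0854
finger_force: 0.0
```

Run:
```python
from h import *
s,R=st()
a=viewer.grab_frame("scene");b=viewer.grab_frame("wrist")
A=cv2.resize(a[190:330,310:450],None,fx=2.5,fy=2.5);B=cv2.resize(b,None,fx=.7,fy=.7)
B=cv2.copyMakeBorder(B,0,350-B.shape[0],0,0,0)
cv2.imwrite("pics/placed.png",np.hstack([A,B])[:,:,::-1])
for n,X in dict(cup=(.534,.332,.075)).items(): print(n,proj("wrist",X))
```

```text
t 13.52 p [0.4437 0.2583 0.201 ] q [ 0.172 -0.161 -0.756  0.334  0.329  2.72 ] F [ 0.5 -0.1  0.2] T [-0.36  0.4   0.01] open 0.0854 ff 0.0
[[ 0.576  0.644  0.503]
 [ 0.493 -0.765  0.415]
 [ 0.652  0.009 -0.758]]
cup [318.18043393 167.44131273]
```

View pics/placed.png

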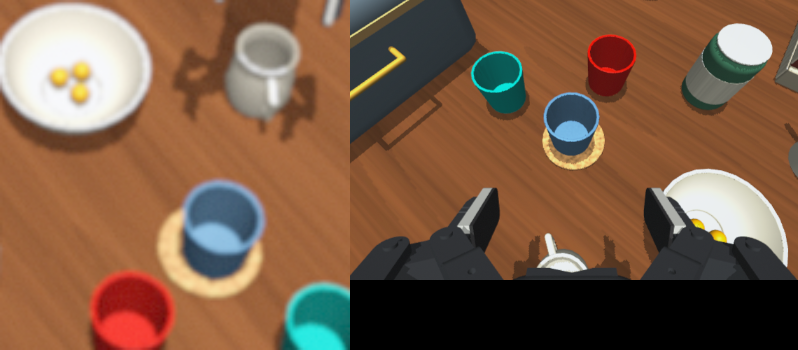

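The cup stands upright and empty on the coaster, and the toffees are in the bowl at ≈(72,82). Next is the lid.

Run:
```python
from h import *
from pour import pose; from plan import *
s,R=st(False); R=R.as_matrix(); p,q=s["position"],s["joint_pos"]
D=pose(np.radians(40),np.pi/2,0)
a=np.array([.44,.10,.24]);b=np.array([.5,-.29,.225])
run(p,R,q,[(*seg(p,R,a,D,8),8),(*seg(a,D,b,D,12),12)])
```

```text
t 13.62 p [0.4445 0.2588 0.1976] q [ 0.173 -0.154 -0.758  0.328  0.328  2.722] F [ 0.8  0.5 -0.6] T [-0.36  0.46 -0.  ] open 0.0852 ff 0.0
[[ 0.579  0.644  0.501]
 [ 0.493 -0.765  0.414]
 [ 0.65   0.007 -0.76 ]]
n 8 s [-1.04  1.48 -1.02] w [ 0.001 -0.088  0.   ] -> [0.44 0.1  0.24] q [ 0.04  0.09 -0.17  1.31 -0.    2.48] speed 0.84 err 0.0 u [0.5  0.42 0.76]
n 12 s [-1.71  2.81  0.12] w [0. 0. 0.] -> [ 0.5   -0.29   0.225] q [-0.67  0.31  0.08  1.34 -0.    1.77] speed 0.57 err 0.0 u [0.5  0.42 0.76]
```

Request:
apply_moves:
  motion:
    - [[-1.04,1.48,-1.02],[0,-0.088,0],0]
    - [[-1.04,1.48,-1.02],[0,-0.088,0],0]
    - [[-1.04,1.48,-1.02],[0,-0.088,0],0]
    - [[-1.04,1.48,-1.02],[0,-0.088,0],0]
    - [[-1.04,1.48,-1.02],[0,-0.088,0],0]
    - [[-1.04,1.48,-1.02],[0,-0.088,0],0]
    - [[-1.04,1.48,-1.02],[0,-0.088,0],0]
    - [[-1.04,1.48,-1.02],[0,-0.088,0],0]

```text
clock: 14.28
position: [0.4398, 0.0997, 0.2382]
tool_rot: [2.945, 1.077, -0.006]
ft_force: [1.0, 0.5, -0.1]
opening: 0.0854
finger_force: 0.0
```

Request:
apply_moves:
  motion:
    - [[-1.71,2.81,0.12],[0,0,0],0]
    - [[-1.71,2.81,0.12],[0,0,0],0]
    - [[-1.71,2.81,0.12],[0,0,0],0]
    - [[-1.71,2.81,0.12],[0,0,0],0]
    - [[-1.71,2.81,0.12],[0,0,0],0]
    - [[-1.71,2.81,0.12],[0,0,0],0]
    - [[-1.71,2.81,0.12],[0,0,0],0]
    - [[-1.71,2.81,0.12],[0,0,0],0]

```text
clock: 14.95
position: [0.4803, -0.1612, 0.2287]
tool_rot: [2.948, 1.077, 0.001]
ft_force: [1.0, -0.4, 0.1]
opening: 0.0854
finger_force: 0.0
```

Request:
apply_moves:
  motion:
    - [[-1.71,2.81,0.12],[0,0,0],0]
    - [[-1.71,2.81,0.12],[0,0,0],0]
    - [[-1.71,2.81,0.12],[0,0,0],0]
    - [[-1.71,2.81,0.12],[0,0,0],0]
    - [[0,0,0],[0,0,0],0]
    - [[0,0,0],[0,0,0],0]
    - [[0,0,0],[0,0,0],0]

```text
clock: 15.53
position: [0.5001, -0.2894, 0.2247]
tool_rot: [2.949, 1.077, 0.002]
ft_force: [-0.2, 0.2, 0.0]
opening: 0.0856
finger_force: 0.0
```

Run:
```python
from h import *
s,R=st(False)
c=viewer.calibration("wrist"); f=viewer.grab_frame("wrist"); cv2.imwrite("pics/w4.png",f[:,:,::-1])
print("pred",proj("wrist",(.507,-.3148,.122),c))
# lid top: brass-yellow blob nearest prediction
h=cv2.cvtColor(f,cv2.COLOR_RGB2HSV); m=((abs(h[:,:,0].astype(int)-27)<8)&(h[:,:,1]>110)&(h[:,:,2]>150)).astype(np.uint8)
n,l,stt,ce=cv2.connectedComponentsWithStats(m)
for i in np.argsort(-stt[1:,4])[:4]+1: print(stt[i],ce[i],ray("wrist",ce[i],.122,c).round(4))
```

```text
t 15.53 p [ 0.5001 -0.2894  0.2247] q [-0.669  0.307  0.073  1.334 -0.     1.772] F [-0.2  0.2  0. ] T [ 0.03  0.02 -0.03] open 0.0856 ff 0.0
[[ 0.765  0.644  0.002]
 [ 0.644 -0.765 -0.002]
 [ 0.     0.003 -1.   ]]
pred [350.11431462 214.58736792]
[ 299  165  113   90 6695] [351.83241225 209.76116505] [ 0.5106 -0.3133  0.122 ]
[262 165  42  30 433] [283.57736721 180.7113164 ] [ 0.4958 -0.2622  0.122 ]
[245 181  43  27 374] [268.68181818 192.82887701] [ 0.4821 -0.2597  0.122 ]
[160  46  36  55 354] [176.80508475  70.20903955] [ 0.5089 -0.1648  0.122 ]
```

View pics/w4.png

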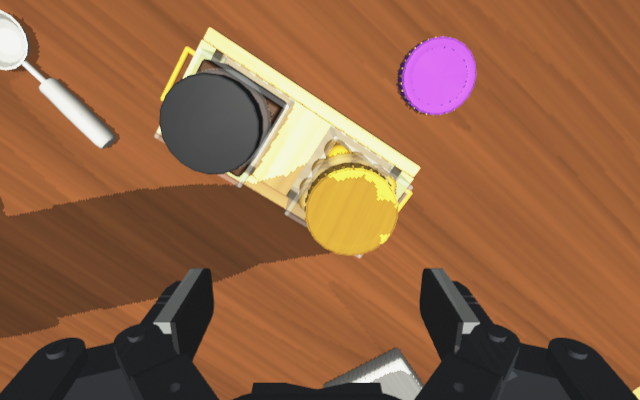

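The brass lid top spans cols 305–398 with its bottom edge at row 255. The knurled side is seen above it and the jar window around it. I fit the projected circle to these extents.

Run:
```python
from h import *
from plan import *
from pour import pose
s,R=st(False);R=R.as_matrix();p=s["position"]; c=viewer.calibration("wrist")
f=cv2.imread("pics/w4.png")[150:262,290:412].astype(int)
t=np.linspace(0,2*np.pi,180)
def ext(v):
    P=np.c_[v[0]+.034*np.cos(t),v[1]+.034*np.sin(t),0*t+.122]; q=P@c["R"].T+c["t"]; q=q@c["mtx"].T; q=q[:,:2]/q[:,2:]; return q[:,0].min(),q[:,0].max(),q[:,1].max(),q[:,1].min()
from scipy.optimize import least_squares
r=least_squares(lambda v:np.array(ext(v)[:3])-[305,398,255],[.507,-.315]); print(r.x.round(4),r.fun.round(1),ext(r.x))
# bottom edge profile at col 351 and sides at row 212
print("col351",[tuple(f[y-150,61]) for y in range(248,262,2)]); print("row212 L",[tuple(f[62,x-290]) for x in range(298,312,2)]," R",[tuple(f[62,x-290]) for x in range(392,406,2)])
D=pose(np.radians(40),np.pi/2,0)
x=np.r_[r.x,.17]; print(seg(p,R,x,D,4), R.T@(x-p))
```

```text
t 15.58 p [ 0.5002 -0.2889  0.2254] q [-0.669  0.305  0.073  1.335 -0.     1.772] F [0.6 0.5 0.2] T [ 0.02  0.08 -0.03] open 0.0853 ff 0.0
[[ 0.764  0.645  0.002]
 [ 0.645 -0.764 -0.002]
 [ 0.     0.003 -1.   ]]
[ 0.5088 -0.3143] [-0.5  0.5  0. ] (np.float64(304.480524310797), np.float64(398.51955515530284), np.float64(255.04834946193762), np.float64(166.4825995170688))
col351 [(np.int64(68), np.int64(184), np.int64(229)), (np.int64(66), np.int64(182), np.int64(227)), (np.int64(67), np.int64(179), np.int64(225)), (np.int64(62), np.int64(165), np.int64(214)), (np.int64(59), np.int64(99), np.int64(164)), (np.int64(59), np.int64(97), np.int64(160)), (np.int64(57), np.int64(100), np.int64(161))]
row212 L [(np.int64(128), np.int64(186), np.int64(217)), (np.int64(128), np.int64(185), np.int64(217)), (np.int64(130), np.int64(186), np.int64(216)), (np.int64(113), np.int64(174), np.int64(206)), (np.int64(60), np.int64(155), np.int64(201)), (np.int64(64), np.int64(180), np.int64(226)), (np.int64(65), np.int64(181), np.int64(227))]  R [(np.int64(65), np.int64(179), np.int64(225)), (np.int64(65), np.int64(178), np.int64(225)), (np.int64(58), np.int64(158), np.int64(205)), (np.int64(65), np.int64(159), np.int64(208)), (np.int64(59), np.int64(100), np.int64(163)), (np.int64(58), np.int64(98), np.int64(161)), (np.int64(56), np.int64(94), np.int64(158))]
(array([-0.2442984 ,  0.62101532,  1.38563073]), array([ 8.74062713e-04, -8.11101010e-05,  7.20484696e-04])) [-0.00980546  0.02475732  0.05545652]
```

Request:
apply_moves:
  motion:
    - [[-1.05,2.46,0],[-0.003,0.002,0],0]
    - [[0,0,3.5],[0,0,0],0]
    - [[0,0,3.5],[0,0,0],0]
    - [[0,0,3.0],[0,0,0],0]
    - [[0,0,1.5],[0,0,0],0]
    - [[0,0,1.6],[0,0,0],0]
    - [[0,0,0],[0,0,0],0]
    - [[0,0,0],[0,0,0],0]
  force: 30

```text
clock: 16.25
position: [0.5089, -0.3146, 0.0956]
tool_rot: [2.944, 1.078, 0.008]
ft_force: [-0.2, -0.9, 0.4]
opening: 0.0854
finger_force: 0.0
```

Request:
apply_moves:
  motion:
    - [[0,0,0],[0,0,0],0.2]
    - [[0,0,0],[0,0,0],1]
    - [[0,0,0],[0,0,0],1]
    - [[0,0,0],[0,0,0],1]
    - [[0,0,0],[0,0,0],1]
  force: 30

```text
clock: 16.67
position: [0.5094, -0.3157, 0.0974]
tool_rot: [2.942, 1.076, 0.011]
ft_force: [-1.7, 3.2, 6.5]
opening: 0.0672
finger_force: 33.5
```

Run:
```python
from h import *
st(False)
```

```text
t 16.67 p [ 0.5094 -0.3157  0.0974] q [-0.696  0.401 -0.117  1.041  0.002  1.745] F [-1.7  3.2  6.5] T [0.63 0.14 0.04] open 0.0672 ff 33.5
[[ 0.764  0.645  0.01 ]
 [ 0.645 -0.764 -0.006]
 [ 0.004  0.011 -1.   ]]
```

Request:
apply_moves:
  motion:
    - [[0,0.1,-0.05],[0,0,0],1]
    - [[0,0,0],[0,0,0],1]
    - [[0,0,0],[0,0,0],1]
  force: 90

```text
clock: 16.92
position: [0.5095, -0.316, 0.098]
tool_rot: [2.944, 1.076, 0.01]
ft_force: [-4.2, 5.8, 10.4]
opening: 0.0659
finger_force: 98.1
```

Request:
apply_moves:
  motion:
    - [[0,0,0],[0,0,-0.06],1]
    - [[0,0,-0.016],[0,0,-0.06],1]
    - [[0,0,-0.016],[0,0,-0.06],1]
    - [[0,0,-0.016],[0,0,-0.06],1]
    - [[0,0,-0.016],[0,0,-0.06],1]
    - [[0,0,-0.016],[0,0,-0.06],1]

```text
clock: 17.42
position: [0.5101, -0.3167, 0.0988]
tool_rot: [2.7, 1.586, 0.009]
ft_force: [-0.1, 2.7, 6.0]
opening: 0.066
finger_force: 97.7
```

Run:
```python
from h import *
s,R=st(False); m=R.as_matrix(); print("yaw",np.degrees(np.arctan2(m[1,0],m[0,0])))
```

```text
t 17.42 p [ 0.5101 -0.3167  0.0988] q [-0.696  0.402 -0.112  1.045  0.002  1.383] F [-0.1  2.7  6. ] T [ 0.66  0.01 -0.76] open 0.066 ff 97.7
[[ 0.487  0.874  0.01 ]
 [ 0.874 -0.487 -0.006]
 [-0.     0.012 -1.   ]]
yaw 60.87680127593346
```

Request:
apply_moves:
  motion:
    - [[0,0,-0.016],[0,0,-0.06],1]
    - [[0,0,-0.016],[0,0,-0.06],1]
    - [[0,0,-0.016],[0,0,-0.06],1]
    - [[0,0,-0.016],[0,0,-0.06],1]
    - [[0,0,-0.016],[0,0,-0.06],1]
    - [[0,0,-0.016],[0,0,-0.06],1]
    - [[0,0,-0.016],[0,0,-0.06],1]

```text
clock: 18.0
position: [0.5102, -0.3165, 0.0999]
tool_rot: [2.309, 2.114, 0.006]
ft_force: [0.1, 2.8, 5.4]
opening: 0.0656
finger_force: 98.0
```

Request:
apply_moves:
  motion:
    - [[0,0,-0.016],[0,0,-0.06],1]
    - [[0,0,-0.016],[0,0,-0.06],1]
    - [[0,0,-0.016],[0,0,-0.06],1]
    - [[0,0,-0.016],[0,0,-0.06],1]
    - [[0,0,-0.016],[0,0,-0.06],1]
    - [[0,0,-0.016],[0,0,-0.06],1]

```text
clock: 18.5
position: [0.5099, -0.3166, 0.1001]
tool_rot: [1.893, 2.494, 0.002]
ft_force: [-0.0, 1.5, 0.4]
opening: 0.0656
finger_force: 99.3
```

Run:
```python
from h import *
s,R=st(False); m=R.as_matrix(); print("yaw",np.degrees(np.arctan2(m[1,0],m[0,0])))
```

```text
t 18.5 p [ 0.5099 -0.3166  0.1001] q [-0.696  0.401 -0.11   1.049  0.002  0.602] F [-0.   1.5  0.4] T [ 0.29 -0.04 -0.05] open 0.0656 ff 99.3
[[-0.269  0.963  0.009]
 [ 0.963  0.269 -0.005]
 [-0.008  0.007 -1.   ]]
yaw 105.62432883598662
```

Request:
apply_moves:
  motion:
    - [[0,0,0],[0,0,-0.05],1]
    - [[0,0,0],[0,0,-0.05],1]
    - [[0,0,0],[0,0,-0.05],1]
    - [[0,0,0],[0,0,-0.05],1]
    - [[0,0,0],[0,0,-0.04],1]
    - [[0,0,0],[0,0,0],1]
    - [[0,0,0],[0,0,0],1]

```text
clock: 19.08
position: [0.5098, -0.3167, 0.1]
tool_rot: [1.586, 2.7, -0.001]
ft_force: [-1.7, 1.6, 3.5]
opening: 0.0662
finger_force: 99.5
```

Run:
```python
from h import *
s,R=st(False); m=R.as_matrix(); print("yaw",np.degrees(np.arctan2(m[1,0],m[0,0])))
```

```text
t 19.08 p [ 0.5098 -0.3167  0.1   ] q [-6.960e-01  4.010e-01 -1.100e-01  1.049e+00  1.000e-03  3.660e-01] F [-1.7  1.6  3.5] T [0.54 0.09 0.03] open 0.0662 ff 99.5
[[-0.487  0.873  0.009]
 [ 0.873  0.487 -0.006]
 [-0.009  0.005 -1.   ]]
yaw 119.13510339903989
```

Request:
apply_moves:
  motion:
    - [[0,0,-0.2],[0,0,0],1]
    - [[0,0,-0.2],[0,0,0],1]
    - [[0,0,-0.2],[0,0,0],1]
    - [[0,0,-0.2],[0,0,0],1]
    - [[0,0,0],[0,0,0],1]

```text
clock: 19.5
position: [0.5096, -0.3168, 0.1077]
tool_rot: [1.585, 2.701, -0.001]
ft_force: [0.0, -0.5, -0.6]
opening: 0.0658
finger_force: 99.5
```

Request:
apply_moves:
  motion:
    - [[0,0,-0.3],[0,0,0],1]
    - [[0,0,-0.4],[0,0,0],1]
    - [[0,0,-0.4],[0,0,0],1]
    - [[0,0,-0.4],[0,0,0],1]
    - [[0,0,-0.4],[0,0,0],1]
    - [[0,0,-0.3],[0,0,0],1]
    - [[0,0,0],[0,0,0],1]
    - [[0,0,0],[0,0,0],1]

```text
clock: 20.17
position: [0.5094, -0.3165, 0.1294]
tool_rot: [1.585, 2.702, -0.001]
ft_force: [0.6, -0.9, -0.8]
opening: 0.0658
finger_force: 99.5
```

Run:
```python
from h import *
s,R=st(False)
a=viewer.grab_frame("scene");b=viewer.grab_frame("wrist");t=viewer.grab_frame("top")
A=cv2.resize(a[60:180,210:340],(433,400),interpolation=2);B=cv2.resize(b[100:400,120:520],(367,275))
T=cv2.resize(t[180:290,380:530],(367,269));col=np.vstack([B,T[:125*2]])
A=cv2.copyMakeBorder(A,0,col.shape[0]-400,0,0,0)
cv2.imwrite("pics/end.png",np.hstack([A,col])[:,:,::-1])
```

```text
t 20.17 p [ 0.5094 -0.3165  0.1294] q [-6.960e-01  3.810e-01 -6.200e-02  1.118e+00  1.000e-03  3.650e-01] F [ 0.6 -0.9 -0.8] T [ 0.02  0.03 -0.02] open 0.0658 ff 99.5
[[-0.488  0.873  0.008]
 [ 0.873  0.488 -0.005]
 [-0.008  0.004 -1.   ]]
```

View pics/end.png

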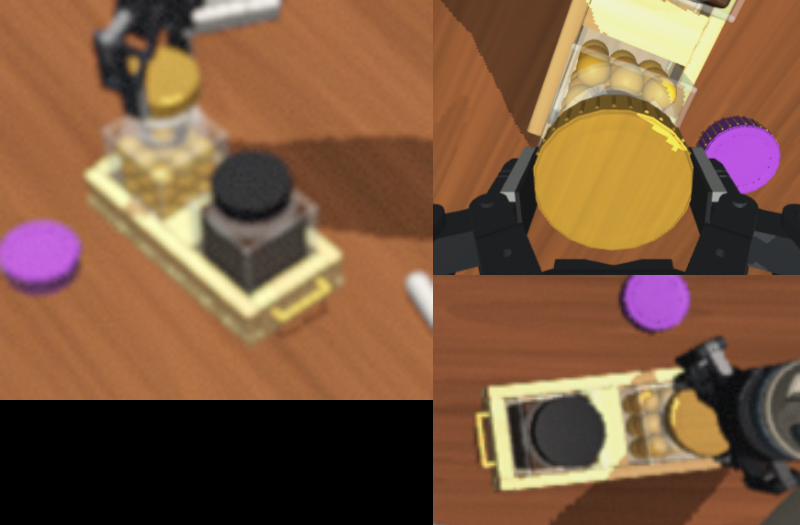

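The lid is held level about 31 mm above its seat, and the jar is still down in the stand at ≈(165,165).

```bash
python3 -c "
from rig import manip
print(manip.hand_in())"
```

```text
the job is handed in; nothing more can be done
None
```

I handed the job in at about 20 s: the three toffees are in the bowl, the empty cup is upright on its coaster, and the brass lid is unscrewed and held level about 12 mm above the jar's mouth, with the jar still down in its stand; the hand-in returned no verdict.

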